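Find the crossbar under the cover plate and stand a part on it

ROBOT

A 6-joint arm with a two-finger parallel gripper is mounted at the origin on a cart in front of the work surface, level with it; the furniture and walls round the work are solid. World frame = base frame: x ahead of the robot, y to its left, z up, the work surface at z = 0. Lengths are in m, angles in degrees, forces in N, time in s.
With the tool pointing down it reaches from about 0.4 to 0.825 m from the base axis. Payload 7 kg.
Tool frame: the origin (TCP) lies at the very end of the fingers, on their centre line; the grasp point (between the pads) lies 19 mm behind it; z points along the fingers, y is the direction in which the jaws open and shut (so a half turn about z gives the same grasp; the last joint's range is limited). The gripper opens to 88 mm and grips with 3 to 60 N. Pads are 19 mm wide; open, the fingers measure 130 mm over their backs; the gripper's body (78 mm by 193 mm) begins 47 mm behind the grasp point.
Start: joints at [-53.222, 20.546, 0.682, 0, -70.136, -16.507], TCP at [0.234, -0.633, 0.227] pointing down, gripper open.
Joint ranges: [-176.03, 176.03], [-82.01, 121.73], [-58.28, 71.71], [-173.87, 95.51], [-174.79, -0.11], [-173.66, 173.66]. Speed limits (degrees/s): [136.94, 136.94, 172.46, 180, 180, 180].

INTERFACE

Orientations are given as [roll, pitch, yaw] about the fixed x, y, z axes, in that order (R = Rz(yaw) Ry(pitch) Rx(roll)).
In Python, from plant import ctrl, snapshot, workorder gives the robot as it stands. The module is installed in compiled form; this text tells all that it offers.
- The arm moves only by the shell command python3 -m creep 'ROWS'. ROWS is JSON, a list of rows, each a list of 5 numbers: the shift along the tool's x, y, z scaled (see below), then the turn about the tool's z scaled (see below), then the finger opening in mm, from 0 to 87.6. A call has exactly 8 rows; each row is the pose to reach, as a shift and turn from the pose commanded when the call began, along the tool's axes at that moment, turning the shorter way round; what a row does not reach only later rows make up. The controller multiplies each number of a shift by 0.1 m and each number of a turn by 180 degrees. A row lasts 1/12 s, in which the tool goes at most 41.7 mm and 7.16 degrees, less where a joint would pass 70% of its speed; a pose out of reach is approached as far as the arm can. A call with a number of a shift or a turn outside -1 to 1 is refused whole. A call with a gripper value outside its range is refused whole. The fingers move at their own pace and stop on an object; the grip force is fixed at half the most. Time passes only in rows, so rows that repeat a pose let the fingers close, or fill a call up. It gives the time, the measured TCP pose, the force and the opening at its end, in the units of the state.
- ctrl.get_obs(): the state, without advancing time (a new reading comes with each control period).
- snapshot(name): name is "scene" or "top" or "wrist"; returns a dict with "img" (400x640x3 uint8, blue, green, red), "camera_matrix" (3x3 intrinsics, pixels), "k1" (the pictures are not rectified: a ray, as slopes to the right and down, at radius r is drawn at 1 + k1 r^2 times it, then the intrinsics apply), "xyz" and "rotation" of the camera in the world. Camera axes: x right, y up, looking along -z (the intrinsics and any distortion apply to the point x, -y, -z); pixel columns grow to the right and rows downward; lengths in m; the calibration is good to about 2 mm. A picture is of the moment at which its call begins. There is no depth.
- workorder.close_job(): hands the job in, once; it reports no verdict.
The state is a dict: "clock": time; "joint_pos": joint angles; "qvel": joint speeds; "tau": joint torques, N m; "tool_pos": TCP position; "orientation": TCP orientation; "force": force on the tool from outside, world axes, zero at the start; "moment": the same for the moment, N m; "opening": finger opening in m.
Only numpy, scipy, OpenCV 4.12 (cv2) and the standard library are available. Lean on these libraries where they do the work, as an engineer would, in place of code of your own. Each camera call takes 0.05 s, during which the arm holds its last target.

TASK

The long grey cover plate on the low riser is carried by a single crossbar hidden somewhere under it and rocks everywhere else. Press gently along the plate with closed fingers until you feel where it turns firm, press on that firm spot to be sure, then stand the grey flanged part, wide flange down, on the plate squarely over the crossbar so that the plate stays level when you let go. Leave the other things behind the riser where they are.

Things in the scene. Friction and masses are not known exactly. Their poses are not given: they have to be found in the camera images.
- plate_mid (a point): centre of the upper face of the cover plate, a grey sheet lid 150 (x) by 360 (y) mm with a downturned rim; x runs across the plate, y along it, z up. Upper face 42 mm above the desk when level. Right over the crossbar, which has a hard rubber cap, it gives only about 1 mm at 8 N; elsewhere it rocks. The thin sheet is dented by more than 25 N. A part on it 8 mm off the crossbar tilts it by about 0.01 rad
- plate (a joint): rocking angle of the plate about its x axis, rad: 0 level, positive with its +y end up and -y end down; springs level it when unloaded. It rocks about the crossbar: pressed at d metres from the bar it gives with about 3/d^2 N/m (300 N/m at 100 mm, 7500 at 20 mm), up to stops at -0.05 and 0.05 rad, or less where the plate's end lands on the riser, 10 mm down
- riser: low black frame fixed to the desk under the plate, 140 by 350 mm, 26 mm high; origin on the desk under the plate's centre, y along the plate. Inside it, out of sight, one straight crossbar runs across (along the riser's x), anywhere from y = -100 mm to y = +100 mm in the riser's frame; the level plate just rests on it
- flange_part: loose bare steel part, 0.3 to 0.4 kg: a round flange 58 mm across and 10 mm thick below, and on it a round hub 33 mm across and 30 mm tall, coaxial, 40 mm high in all; take it by the hub. Origin at the centre of its underside, z up along its axis. It stands on the desk in a row of four small things behind the riser
- bushing_a: bystander: bronze-coloured plain bushing, 34 mm across and 26 mm high, loose on the desk in the row behind the riser; origin at the centre of its underside
- knurl_knob: bystander: round grey knob, 36 mm across and 22 mm high, loose on the desk in the row behind the riser; origin at the centre of its underside
- loupe: bystander: black waisted loupe, 35 mm across and 40 mm high, loose on the desk in the row behind the riser; origin at the centre of its underside

How it is judged (in metres and radians):
On the way:
1. the fingers press on the firm spot: more than 2.5 N on the plate while it rocks by less than 0.02 rad (contact force between the fingers and plate above 2.5 N and value of joint plate between -0.02 and 0.02 rad), for 0.1 s.
At the end, for the whole second after the job is handed in: the flanged part stands at rest, flange down, on the plate, and the plate bearing it is level within 0.012 rad (0.7 degrees), which puts the part within about 8 mm of the crossbar (x of flange_part in the frame of plate_mid between -0.06 and 0.06 m and y of flange_part in the frame of plate_mid between -0.15 and 0.15 m and z of flange_part in the frame of plate_mid between -0.004 and 0.004 m and angle between flange_part's own z axis and vertical below 0.1 rad and value of joint plate between -0.012 and 0.012 rad and linear speed of flange_part below 0.01 m/s); the robot touches nothing.
It fails at once if the plate is pressed with more than 25 N by the fingers (contact force between the fingers and plate above 25 N).
It fails at once if the part is banged or pressed on the plate with more than 25 N (contact force between flange_part and plate above 25 N).
It fails at once if the bushing_a is shifted by more than 25 mm (distance of bushing_a from where it was at the start of the episode above 0.025 m).
It fails at once if the knurl_knob is shifted by more than 25 mm (distance of knurl_knob from where it was at the start of the episode above 0.025 m).
It fails at once if the loupe is shifted by more than 25 mm (distance of loupe from where it was at the start of the episode above 0.025 m).
It also fails if it takes over 72 s, if anything falls off the work surface, if the arm or the gripper's body presses on something with over 40 N, if the wrist force passes 120 N, or if a joint passes its speed limit or range.

## Working session

There is one attempt and no reset: what is moved stays moved. The work goes in short steps, Python scripts to look and compute and a shell command to move; the robot and the scene stay as the last step left them, time stands still between calls to the robot, and variables do not carry over. Pictures are saved under pics/ and viewed, and the job is handed in when it is done.

```bash
mkdir -p pics; python3 - <<'E'
from plant import ctrl, snapshot, workorder
import cv2,numpy as np
print(ctrl.get_obs())
for n in ["scene","top","wrist"]:
    s=snapshot(n); cv2.imwrite(f"pics/{n}0.png",s["img"]); np.save(f"pics/{n}0.npy",s,allow_pickle=True)
    print(n,s["camera_matrix"],s["k1"],s["xyz"],s["rotation"])
E
```

```text
{'clock': 0.0, 'joint_pos': array([-5.32237180e+01,  2.05913274e+01,  6.31633228e-01, -1.99384537e-02,
       -7.01359213e+01, -1.65087492e+01]), 'qvel': array([ 0.02963037,  0.01075609,  0.06892041,  0.04603672, -0.05569579,
        0.07384459]), 'tau': array([-2.79070860e-03, -5.82718849e+01,  2.93050861e+01,  6.99748546e+00,
        6.72389375e-03, -1.56904480e-04]), 'tool_pos': array([ 0.23363466, -0.63273392,  0.22560822]), 'orientation': array([ 1.79903000e+02, -9.20233081e-03, -1.59739250e+02]), 'force': array([ 0.19137041, -0.86026472,  0.05291835]), 'moment': array([ 0.04119762,  0.02305134, -0.00016212]), 'opening': 0.0875736068751047}
scene [[514.06241283   0.         313.05069656]
 [  0.         514.06241283 207.74893639]
 [  0.           0.           1.        ]] 0.05773321093605004 [0.32521728 0.64005926 0.74832089] [  40.50462507   -0.25134727 -153.55599265]
top [[365.13931098   0.         327.36992561]
 [  0.         365.13931098 203.88918363]
 [  0.           0.           1.        ]] -0.02174107223264877 [0.4354165  0.11821797 0.90694254] [ 11.95870609   0.21361798 -94.94937095]
wrist [[295.2739223    0.         311.61597852]
 [  0.         295.2739223  201.47212056]
 [  0.           0.           1.        ]] -0.001117707388933052 [ 0.15932614 -0.65955184  0.38301269] [-1.71107538e+01 -9.79320427e-02  1.10268190e+02]
```

View pics/scene0.png

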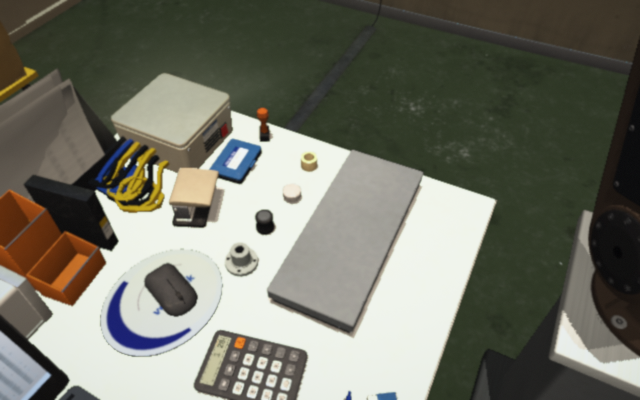

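View pics/top0.png

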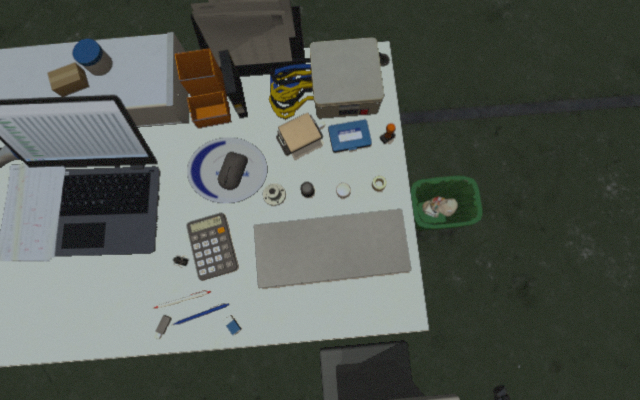

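View pics/wrist0.png

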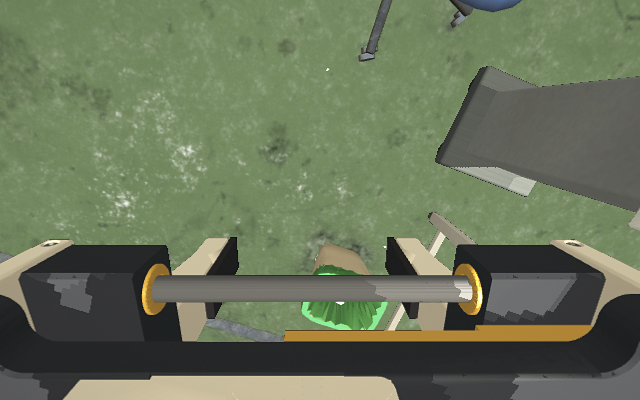

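The scene and top views show the plate, in top at about (254–410, 210–287). The row of small things sits behind it: flanged part (274,192), loupe (307,189), knob (343,190) and bushing (379,184).

```bash
cat > h.py <<'E'
import numpy as np, cv2
from scipy.spatial.transform import Rotation as R
def ray(s,px):
    K=s["camera_matrix"];k=s["k1"]
    d=np.array([(px[0]-K[0,2])/K[0,0],(px[1]-K[1,2])/K[1,1]])
    u=cv2.undistortPoints(np.array([[px]],float),K,np.array([k,0,0,0,0.]))[0,0]
    v=np.array([u[0],-u[1],-1]); Rm=R.from_euler('xyz',s["rotation"],degrees=True).as_matrix()
    v=Rm@v; return np.array(s["xyz"]),v/np.linalg.norm(v)
def plane(s,px,z):
    o,v=ray(s,px); return o+v*(z-o[2])/v[2]
def tri(*obs):
    A=np.zeros((3,3));b=np.zeros(3)
    for s,px in obs:
        o,v=ray(s,px);P=np.eye(3)-np.outer(v,v);A+=P;b+=P@o
    p=np.linalg.solve(A,b)
    res=[np.linalg.norm((np.eye(3)-np.outer(ray(s,px)[1],ray(s,px)[1]))@(p-ray(s,px)[0])) for s,px in obs]
    return p,np.round(res,4)
def proj(s,p):
    Rm=R.from_euler('xyz',s["rotation"],degrees=True).as_matrix()
    c=Rm.T@(np.array(p)-np.array(s["xyz"])); x,y=c[0]/-c[2],-c[1]/-c[2]
    f=1+s["k1"]*(x*x+y*y);K=s["camera_matrix"];return np.array([K[0,0]*x*f+K[0,2],K[1,1]*y*f+K[1,2]])
E
python3 - <<'E'
import numpy as np,cv2
from h import *
t=np.load("pics/top0.npy",allow_pickle=True).item(); s=np.load("pics/scene0.npy",allow_pickle=True).item()
c=t["img"][140:310,230:430]; c=cv2.resize(c,None,fx=4,fy=3.5,interpolation=cv2.INTER_CUBIC);cv2.imwrite("pics/topc.png",cv2.resize(t["img"][160:300,235:425],None,fx=4,fy=4,interpolation=cv2.INTER_CUBIC))
cv2.imwrite("pics/scc.png",cv2.resize(s["img"][140:340,210:430],None,fx=3,fy=3,interpolation=cv2.INTER_CUBIC)[:600])
# rough
for px in [(274,192),(307,189),(343,190),(379,184)]: print(plane(t,px,0.02))
for px in [(254,226),(404,210),(410,270),(259,287)]: print(plane(t,px,0.042))
E
```

```text
[0.66479293 0.23575042 0.02      ]
[0.66529184 0.15285628 0.02      ]
[0.65485598 0.06326703 0.02      ]
[ 0.6624455  -0.02829575  0.02      ]
[0.57958455 0.28533418 0.042     ]
[ 0.58709297 -0.07729826  0.042     ]
[ 0.44427304 -0.07290409  0.042     ]
[0.43599362 0.28032752 0.042     ]
```

View pics/topc.png

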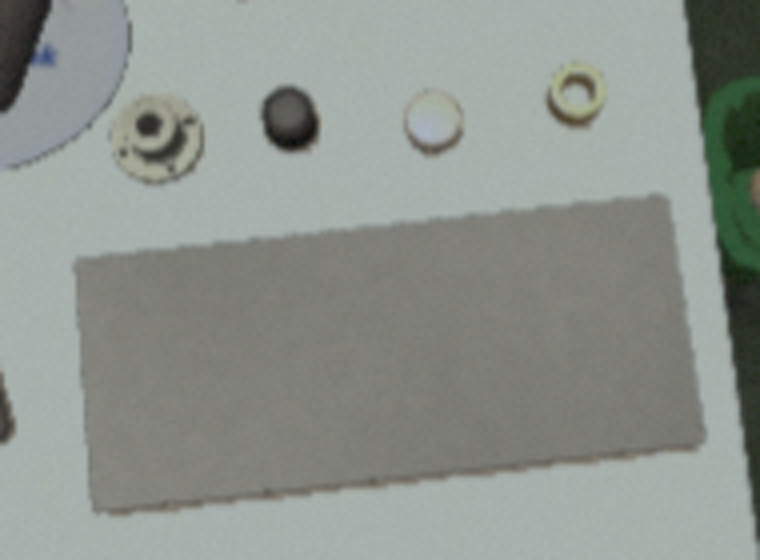

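View pics/scc.png

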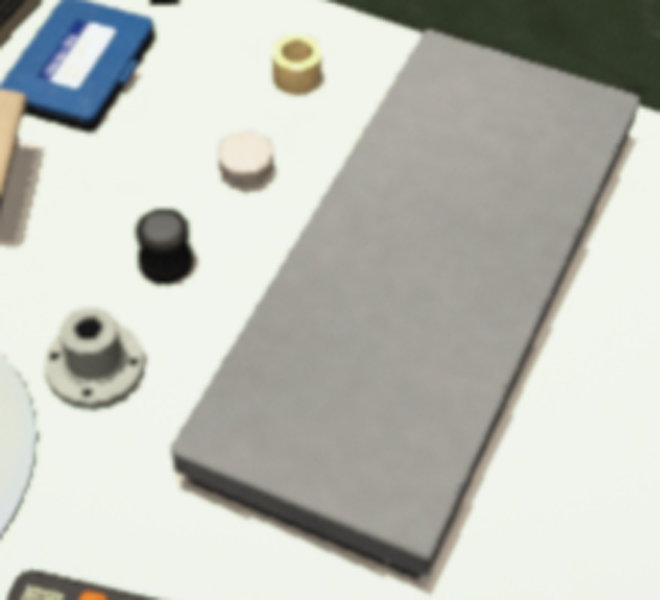

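```bash
python3 - <<'E'
from h import *
t=np.load("pics/top0.npy",allow_pickle=True).item(); s=np.load("pics/scene0.npy",allow_pickle=True).item()
T=lambda x,y:(t,(x/4+235-.4,y/4+160-.4)); S=lambda x,y:(s,(x/3+210-.33,y/3+140-.33))
P=[tri(T(*a),S(*b)) for a,b in [((76,260),(178,453)),((665,196),(432,32)),((705,443),(637,100)),((95,511),(430,557))]]
for p in P: print(p)
q=np.array([p[0] for p in P]);print(q.mean(0)); 
print([np.linalg.norm(q[i]-q[(i+1)%4]) for i in range(4)])
d=(q[0]-q[1])+(q[3]-q[2]);print("yaw of +y",np.degrees(np.arctan2(d[1],d[0]))-90)
print("hub",tri(T(149,123),S(88,327)))
print("fl",plane(*T(157,140),0.01),plane(*S(95,362),0.01))
print("loupe",tri(T(289,105),S(162,230)))
for a in [(157,140),(290,118),(433,120),(577,92)]:print(plane(*T(*a),.02))
E
```

```text
(array([0.57979819, 0.28513309, 0.04226116]), array([0.0033, 0.0033]))
(array([ 0.5878787 , -0.07024427,  0.04432194]), array([0.0029, 0.0029]))
(array([ 0.44361774, -0.07504358,  0.04051867]), array([0.0003, 0.0003]))
(array([0.43425394, 0.28130523, 0.04369068]), array([0.0011, 0.0011]))
[0.51138714 0.10528762 0.04269811]
[np.float64(0.35547519484410944), np.float64(0.14439086214919908), np.float64(0.35648592280260466), np.float64(0.14560159448681279)]
yaw of +y 1.4040307838665456
hub (array([0.66225448, 0.23726197, 0.04421986]), array([0.0009, 0.0009]))
fl [0.66065608 0.2378318  0.01      ] [0.6608789  0.23700203 0.01      ]
loupe (array([0.66680469, 0.15131829, 0.03501373]), array([0.0026, 0.0026]))
[0.65814488 0.23649823 0.02      ]
[0.66501232 0.15262591 0.02      ]
[0.65591603 0.06354287 0.02      ]
[ 0.66609538 -0.02834146  0.02      ]
```

```bash
cat > w.py <<'E'
import sys,numpy as np
from plant import ctrl
from h import R
def go(p,yaw):
    o=ctrl.get_obs(); M=R.from_euler('xyz',o["orientation"],degrees=True).as_matrix()
    d=M.T@(np.array(p)-o["tool_pos"]); 
    a=-((yaw-o["orientation"][2]+180)%360-180)
    print("units",np.round(d/0.1,3),"turn",round(a/180,4),"t",o["clock"])
if __name__=="__main__": go([float(a) for a in sys.argv[1:4]],float(sys.argv[4]))
E
python3 w.py 0.511 0.105 0.09 -88.6
python3 -m creep '[[-0.1,0.12,0,-0.039,0],[-0.21,0.25,0,-0.078,0],[-0.32,0.37,0,-0.117,0],[-0.43,0.5,0,-0.156,0],[-0.54,0.62,0,-0.195,0],[-0.65,0.75,0,-0.234,0],[-0.76,0.87,0,-0.273,0],[-0.865,1,0,-0.31,0]]'
python3 w.py 0.511 0.105 0.09 -88.6
```

```text
units [-5.158  5.959  1.365] turn -0.3952 t 0.15
clock: 0.82
tool_pos: [0.2805, -0.5085, 0.2263]
orientation: [180.0, 0.0, -103.6]
force: [0.1, -0.1, -0.3]
opening: 0.0398
units [-6.505 -0.801  1.364] turn -0.0832 t 0.8167
```

```bash

python3 -m creep '[[-0.12,-0.02,0,-0.02,0],[-0.25,-0.03,0,-0.04,0],[-0.37,-0.05,0,-0.06,0],[-0.5,-0.06,0,-0.083,0],[-0.62,-0.08,0,-0.083,0],[-0.75,-0.09,0,-0.083,0],[-0.87,-0.1,0,-0.083,0],[-1,-0.12,0,-0.083,0]]'
python3 w.py 0.511 0.105 0.09 -88.6
python3 -m creep '[[-0.12,-0.04,0,0,0],[-0.25,-0.08,0,0,0],[-0.37,-0.13,0,0,0],[-0.5,-0.17,0,0,0],[-0.62,-0.21,0,0,0],[-0.75,-0.25,0,0,0],[-0.87,-0.29,0,0,0],[-1,-0.33,0,0,0]]'
python3 -m creep '[[-0.12,-0.04,0,0,0],[-0.25,-0.08,0,0,0],[-0.37,-0.13,0,0,0],[-0.5,-0.17,0,0,0],[-0.62,-0.21,0,0,0],[-0.75,-0.25,0,0,0],[-0.87,-0.29,0,0,0],[-1,-0.33,0,0,0]]'
python3 -m creep '[[-0.12,-0.04,0.05,0,0],[-0.25,-0.08,0.1,0,0],[-0.37,-0.13,0.15,0,0],[-0.5,-0.17,0.2,0,0],[-0.62,-0.21,0.25,0,0],[-0.75,-0.25,0.3,0,0],[-0.87,-0.29,0.35,0,0],[-1,-0.33,0.4,0,0]]'
python3 -m creep '[[-0.12,-0.04,0.1,0,0],[-0.25,-0.08,0.2,0,0],[-0.37,-0.13,0.3,0,0],[-0.5,-0.17,0.4,0,0],[-0.62,-0.21,0.5,0,0],[-0.75,-0.25,0.6,0,0],[-0.87,-0.29,0.65,0,0],[-1,-0.33,0.7,0,0]]'
python3 w.py 0.511 0.105 0.09 -88.6
```

```text
clock: 1.48
tool_pos: [0.3162, -0.4143, 0.2265]
orientation: [180.0, 0.0, -89.1]
force: [-0.1, 0.9, -0.9]
opening: 0.0001
units [-5.162 -2.029  1.365] turn -0.0028 t 1.4833
clock: 2.15
tool_pos: [0.3474, -0.3137, 0.2266]
orientation: [-180.0, -0.0, -89.1]
force: [0.9, 0.4, -0.5]
opening: 0.0006
clock: 2.82
tool_pos: [0.3785, -0.2131, 0.2266]
orientation: [-180.0, 0.0, -89.1]
force: [0.0, 0.0, 0.5]
opening: 0.0004
clock: 3.48
tool_pos: [0.4097, -0.1126, 0.1864]
orientation: [-180.0, 0.0, -89.1]
force: [1.3, -0.4, 0.3]
opening: 0.0004
clock: 4.15
tool_pos: [0.4409, -0.0121, 0.1162]
orientation: [180.0, -0.0, -89.1]
force: [-0.0, 0.1, -0.1]
opening: 0.0004
units [-1.159 -0.721  0.262] turn -0.0025 t 4.15
```

```bash

python3 -m creep '[[-0.12,-0.09,0.07,-0.0025,0],[-0.25,-0.18,0.15,-0.0025,0],[-0.37,-0.27,0.22,-0.0025,0],[-0.5,-0.36,0.3,-0.0025,0],[-0.62,-0.45,0.38,-0.0025,0],[-0.75,-0.54,0.45,-0.0025,0],[-0.87,-0.63,0.52,-0.0025,0],[-1,-0.72,0.58,-0.0025,0]]'
cat > rd.py <<'E'
from plant import ctrl,snapshot
import numpy as np,cv2,sys
n=int(sys.argv[1]) if len(sys.argv)>1 else 8
P=[];F=[]
for i in range(n):
    s=snapshot("wrist"); o=ctrl.get_obs(); P.append(o["tool_pos"]);F.append(np.r_[o["force"],o["moment"]])
print("t",round(o["clock"],2),"pos",np.round(np.mean(P,0),5),"sd",np.round(np.std(P,0)*1e3,2),"F",np.round(np.mean(F,0),3),"sd",np.round(np.std(F,0),2))
if len(sys.argv)>2: cv2.imwrite("pics/"+sys.argv[2],s["img"]); np.save("pics/"+sys.argv[2][:-4]+".npy",s,allow_pickle=True)
E
python3 rd.py 6 w1.png
```

```text
clock: 4.82
tool_pos: [0.5119, 0.0894, 0.0577]
orientation: [180.0, -0.0, -88.6]
force: [-1.1, 0.2, 0.0]
opening: 0.0006
t 5.12 pos [0.51188 0.08934 0.05781] sd [0.94 1.07 0.54] F [0.272 0.317 0.368 0.074 0.037 0.   ] sd [1.79 1.3  0.19 0.16 0.22 0.04]
```

View pics/w1.png

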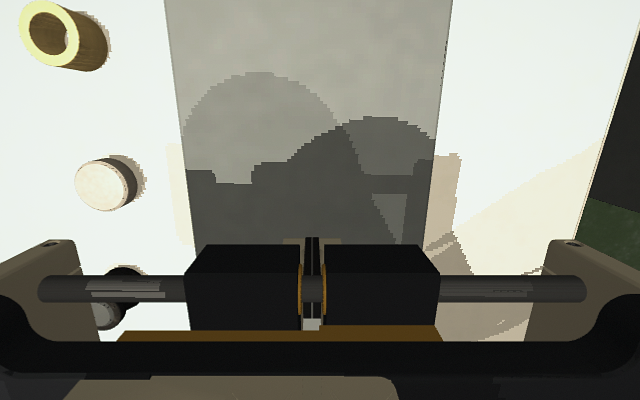

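Wrist view: the closed fingers are over the plate at mid width. The bushing is at (50,35), the knob at (105,185) and the loupe at (120,280), so nothing is near the fingers. Next I press down in small steps.

```bash

python3 -m creep '[[0,0,0.04,0,0],[0,0,0.08,0,0],[0,0,0.11,0,0],[0,0,0.13,0,0],[0,0,0.14,0,0],[0,0,0.145,0,0],[0,0,0.15,0,0],[0,0,0.15,0,0]]'
python3 rd.py 5
```

```text
clock: 5.78
tool_pos: [0.5112, 0.0883, 0.0435]
orientation: [-180.0, -0.0, -88.5]
force: [-0.2, -0.4, 0.7]
opening: 0.0004
t 6.03 pos [0.51126 0.08832 0.04365] sd [0.03 0.01 0.03] F [0.2   0.083 0.322 0.023 0.112 0.012] sd [0.31 0.32 0.95 0.01 0.04 0.02]
```

```bash

python3 -m creep '[[0,0,0.003,0,0],[0,0,0.006,0,0],[0,0,0.009,0,0],[0,0,0.012,0,0],[0,0,0.015,0,0],[0,0,0.02,0,0],[0,0,0.02,0,0],[0,0,0.02,0,0]]'
python3 rd.py 5
python3 -m creep '[[0,0,0.003,0,0],[0,0,0.006,0,0],[0,0,0.009,0,0],[0,0,0.012,0,0],[0,0,0.015,0,0],[0,0,0.015,0,0],[0,0,0.015,0,0],[0,0,0.015,0,0]]'
python3 rd.py 5
```

```text
clock: 6.7
tool_pos: [0.5112, 0.0882, 0.0417]
orientation: [180.0, -0.0, -88.5]
force: [-1.0, 0.3, 2.0]
opening: 0.0006
t 6.95 pos [0.5112  0.08823 0.04165] sd [0.01 0.01 0.02] F [-0.482 -0.995  2.871 -0.308  0.335 -0.014] sd [0.23 0.53 0.39 0.03 0.01 0.04]
clock: 7.62
tool_pos: [0.5112, 0.0881, 0.0404]
orientation: [-180.0, -0.0, -88.5]
force: [-1.7, -3.2, 7.4]
opening: 0.0003
t 7.87 pos [0.51124 0.0881  0.04041] sd [0.01 0.01 0.01] F [-1.640e+00 -2.211e+00  7.812e+00 -7.580e-01  8.000e-01 -3.000e-03] sd [0.22 0.19 0.14 0.01 0.02 0.04]
```

```bash

python3 -m creep '[[0,0,-0.06,0,0],[-0.1,0,-0.06,0,0],[-0.2,0,-0.06,0,0],[-0.3,0,-0.04,0,0],[-0.3,0,-0.025,0,0],[-0.3,0,-0.02,0,0],[-0.3,0,-0.015,0,0],[-0.3,0,-0.015,0,0]]'
python3 rd.py 5
python3 -m creep '[[0,0,0.003,0,0],[0,0,0.006,0,0],[0,0,0.009,0,0],[0,0,0.01,0,0],[0,0,0.01,0,0],[0,0,0.01,0,0],[0,0,0.01,0,0],[0,0,0.01,0,0]]'
python3 rd.py 5
```

```text
clock: 8.53
tool_pos: [0.5109, 0.119, 0.0418]
orientation: [-179.9, 0.0, -88.5]
force: [-0.6, 4.2, 3.4]
opening: 0.0004
t 8.78 pos [0.51088 0.11853 0.04184] sd [0.03 0.15 0.01] F [-0.098  3.115  3.962  1.151  0.056 -0.006] sd [0.63 0.18 0.14 0.02 0.08 0.02]
clock: 9.45
tool_pos: [0.5109, 0.1184, 0.0412]
orientation: [-179.9, 0.0, -88.5]
force: [-0.6, 4.0, 8.8]
opening: 0.0004
t 9.7 pos [0.51087 0.11837 0.04115] sd [0.01 0.01 0.01] F [-1.212e+00  2.956e+00  8.938e+00  1.201e+00  5.370e-01  1.000e-03] sd [0.55 0.61 0.43 0.02 0.04 0.03]
```

```bash

python3 -m creep '[[0,0,-0.06,0,0],[-0.1,0,-0.06,0,0],[-0.2,0,-0.06,0,0],[-0.3,0,-0.06,0,0],[-0.3,0,-0.04,0,0],[-0.3,0,-0.02,0,0],[-0.3,0,-0.005,0,0],[-0.3,0,-0.005,0,0]]'
python3 rd.py 5
python3 -m creep '[[0,0,0.003,0,0],[0,0,0.006,0,0],[0,0,0.009,0,0],[0,0,0.01,0,0],[0,0,0.01,0,0],[0,0,0.01,0,0],[0,0,0.01,0,0],[0,0,0.01,0,0]]'
python3 rd.py 5
```

```text
clock: 10.37
tool_pos: [0.5096, 0.1485, 0.0407]
orientation: [180.0, 0.0, -88.5]
force: [-1.3, 1.0, 3.1]
opening: 0.0006
t 10.62 pos [0.50971 0.1483  0.0411 ] sd [0.03 0.08 0.08] F [-7.660e-01  2.170e+00  2.761e+00  7.570e-01  4.310e-01  1.000e-03] sd [0.32 0.44 0.34 0.05 0.05 0.02]
clock: 11.28
tool_pos: [0.5097, 0.1483, 0.0401]
orientation: [-180.0, 0.0, -88.5]
force: [-1.3, 2.6, 4.8]
opening: 0.0006
t 11.53 pos [0.50975 0.14831 0.04011] sd [0.02 0.01 0.01] F [-8.010e-01  2.284e+00  4.799e+00  8.420e-01  5.110e-01  3.000e-03] sd [0.6  0.28 0.44 0.05 0.03 0.03]
```

```bash

python3 -m creep '[[0,0,-0.06,0,0],[0.2,0,-0.07,0,0],[0.45,0,-0.07,0,0],[0.65,0,-0.07,0,0],[0.72,0,-0.07,0,0],[0.72,0,-0.05,0,0],[0.72,0,-0.03,0,0],[0.72,0,-0.01,0,0]]'
python3 rd.py 5
python3 -m creep '[[0,0,0.003,0,0],[0,0,0.006,0,0],[0,0,0.009,0,0],[0,0,0.01,0,0],[0,0,0.01,0,0],[0,0,0.01,0,0],[0,0,0.01,0,0],[0,0,0.01,0,0]]'
python3 rd.py 10
```

```text
clock: 12.2
tool_pos: [0.5115, 0.0764, 0.041]
orientation: [180.0, -0.0, -88.5]
force: [0.1, -3.8, 4.9]
opening: 0.0005
t 12.45 pos [0.51153 0.07657 0.04095] sd [0.01 0.04 0.14] F [-2.000e-02 -2.493e+00  3.207e+00 -9.930e-01 -2.000e-03 -1.200e-02] sd [0.79 0.45 0.24 0.1  0.03 0.01]
clock: 13.12
tool_pos: [0.5116, 0.0764, 0.0401]
orientation: [-180.0, 0.0, -88.5]
force: [-1.3, -1.3, 5.3]
opening: 0.0005
t 13.62 pos [0.51157 0.07641 0.04013] sd [0.01 0.01 0.01] F [-1.12  -1.035  5.14  -0.325  0.522  0.015] sd [0.42 0.38 0.6  0.02 0.03 0.03]
```

```bash

python3 -m creep '[[0,0,-0.06,0,0],[-0.1,0,-0.07,0,0],[-0.25,0,-0.07,0,0],[-0.35,0,-0.07,0,0],[-0.35,0,-0.05,0,0],[-0.35,0,-0.03,0,0],[-0.35,0,-0.02,0,0],[-0.35,0,-0.015,0,0]]'
python3 rd.py 5
python3 -m creep '[[0,0,0.002,0,0],[0,0,0.004,0,0],[0,0,0.006,0,0],[0,0,0.008,0,0],[0,0,0.008,0,0],[0,0,0.008,0,0],[0,0,0.008,0,0],[0,0,0.008,0,0]]'
python3 rd.py 8
```

```text
clock: 14.28
tool_pos: [0.5105, 0.1114, 0.0415]
orientation: [180.0, 0.0, -88.5]
force: [-3.1, 3.8, 5.8]
opening: 0.0007
t 14.53 pos [0.5106  0.11133 0.04172] sd [0.06 0.06 0.07] F [-2.621  2.35   4.985  1.083  1.03   0.014] sd [0.71 0.53 0.58 0.1  0.14 0.02]
clock: 15.2
tool_pos: [0.5107, 0.1112, 0.0412]
orientation: [-180.0, 0.0, -88.5]
force: [-3.8, 2.6, 7.4]
opening: 0.0004
t 15.6 pos [0.51067 0.11125 0.0412 ] sd [0.01 0.01 0.01] F [-3.756e+00  2.585e+00  8.423e+00  1.048e+00  1.522e+00 -6.000e-03] sd [0.42 0.59 0.5  0.02 0.02 0.02]
```

```bash

python3 -m creep '[[0,0,-0.1,0,0],[0,0,-0.3,0,20],[0,0,-0.5,0,40],[0,0,-0.7,0,60],[-0.2,-0.2,-0.9,0,60],[-0.4,-0.4,-1,0,60],[-0.7,-0.7,-1,0,60],[-1,-1,-1,0,60]]'
python3 w.py 0.661 0.31 0.17 -88.6
```

```text
clock: 16.27
tool_pos: [0.6083, 0.2132, 0.1429]
orientation: [-179.9, 0.1, -88.6]
force: [0.2, -0.0, -0.4]
opening: 0.0415
units [-0.955 -0.551 -0.269] turn 0.0001 t 16.2667
```

```bash

python3 -m creep '[[-0.2,-0.15,-0.1,0,60],[-0.4,-0.3,-0.2,0,60],[-0.6,-0.45,-0.27,0,60],[-0.8,-0.55,-0.27,0,60],[-0.95,-0.55,-0.27,0,60],[-0.95,-0.55,-0.27,0,60],[-0.95,-0.55,-0.27,0,60],[-0.95,-0.55,-0.27,0,60]]'
python3 rd.py 3 w2.png
```

```text
clock: 16.93
tool_pos: [0.6588, 0.3083, 0.1675]
orientation: [179.9, -0.0, -88.5]
force: [-0.6, -0.3, -0.1]
opening: 0.0598
t 17.08 pos [0.65915 0.30812 0.16799] sd [0.13 0.02 0.14] F [ 0.193 -0.067 -0.222  0.002  0.108  0.002] sd [0.47 0.46 0.5  0.03 0.02 0.01]
```

View pics/w2.png

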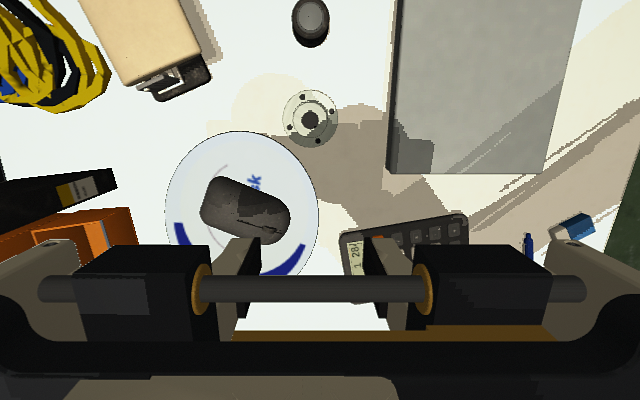

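The flanged part is at about (310,119) in the wrist view, with a clear gap to the plate on the right and the loupe (310,20) above. I'll zoom in to measure it.

```bash
python3 - <<'E'
import cv2
i=cv2.imread("pics/w2.png");cv2.imwrite("pics/w2c.png",cv2.resize(i[75:160,265:355],None,fx=7,fy=7,interpolation=cv2.INTER_CUBIC)[:595])
E
```

```text
(no output)
```

View pics/w2c.png

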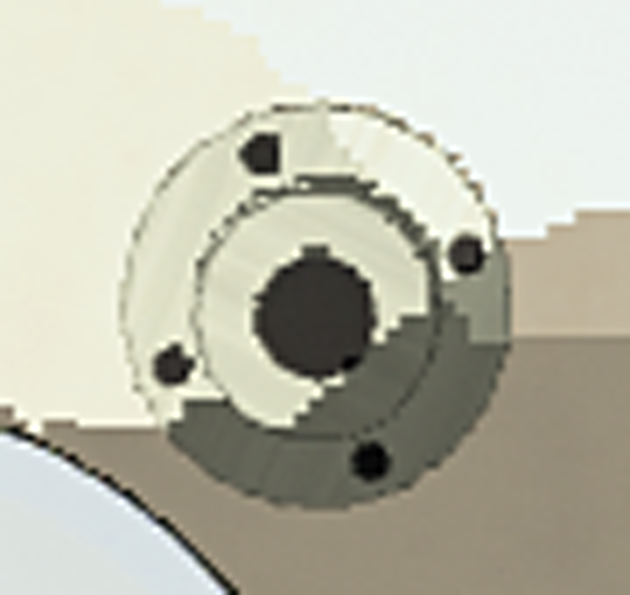

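```bash
python3 - <<'E'
from h import *
w=np.load("pics/w2.npy",allow_pickle=True).item()
t=np.load("pics/top0.npy",allow_pickle=True).item(); s=np.load("pics/scene0.npy",allow_pickle=True).item()
W=lambda x,y:(w,(x/7+265-.43,y/7+75-.43))
print(w["xyz"],w["rotation"])
print(plane(*W(316,313),.04),plane(*W(318.5,308.75),.01))
T=lambda x,y:(t,(x/4+235-.4,y/4+160-.4)); S=lambda x,y:(s,(x/3+210-.33,y/3+140-.33))
print(tri(W(316,313),T(149,123),S(88,327)))
print(tri(W(316,313),T(149,123)))
E
python3 w.py 0.661 0.237 0.08 -88.6
```

```text
[0.66172986 0.22936106 0.32529048] [-1.71287987e+01 -3.21849125e-02 -1.78565705e+02]
[0.66314521 0.23723462 0.04      ] [0.66294075 0.23745161 0.01      ]
(array([0.66269432, 0.23714034, 0.04360672]), array([0.0004, 0.0007, 0.0011]))
(array([0.66304563, 0.2372798 , 0.04479423]), array([0.0002, 0.0002]))
units [0.712 0.001 0.882] turn 0.0001 t 17.0833
```

```bash

python3 -m creep '[[0.2,0,0.1,0,60],[0.4,-0.01,0.25,0,60],[0.6,-0.02,0.4,0,60],[0.71,-0.02,0.55,0,60],[0.71,-0.02,0.7,0,60],[0.71,-0.02,0.8,0,60],[0.71,-0.02,0.88,0,60],[0.71,-0.02,0.88,0,60]]'
python3 w.py 0.6625 0.2372 0.015 -88.6
```

```text
clock: 17.75
tool_pos: [0.6625, 0.2377, 0.0781]
orientation: [179.9, -0.1, -88.6]
force: [-0.9, -0.3, -0.4]
opening: 0.0603
units [ 0.004 -0.001  0.631] turn 0.0002 t 17.75
```

```bash

python3 -m creep '[[0,0,0.1,0,60],[0,0,0.2,0,60],[0,0,0.3,0,60],[0,0,0.4,0,60],[0,0,0.5,0,60],[0,0,0.57,0,60],[0,0,0.62,0,60],[0,0,0.62,0,60]]'
python3 rd.py 2 w3.png
```

```text
clock: 18.42
tool_pos: [0.6626, 0.2377, 0.0161]
orientation: [179.9, -0.1, -88.5]
force: [-0.0, -0.5, -0.7]
opening: 0.0601
t 18.52 pos [0.66324 0.23805 0.01732] sd [0.2  0.11 0.34] F [-0.096 -0.173  0.693  0.05   0.089 -0.006] sd [0.05 0.24 0.41 0.03 0.01 0.01]
```

View pics/w3.png

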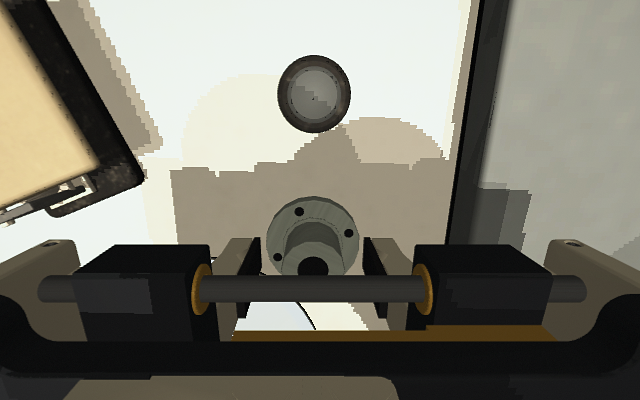

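The hub (312,262) is centred between the open pads; loupe (314,94) clear. Close.

```bash

python3 -m creep '[[0.008,0,0.02,0,60],[0.008,0,0.02,0,45],[0.008,0,0.02,0,30],[0.008,0,0.02,0,20],[0.008,0,0.02,0,20],[0.008,0,0.02,0,20],[0.008,0,0.02,0,20],[0.008,0,0.02,0,20]]'
python3 rd.py 3
```

```text
clock: 19.18
tool_pos: [0.6633, 0.2374, 0.016]
orientation: [180.0, -0.0, -88.5]
force: [-1.1, 0.0, 3.1]
opening: 0.0322
t 19.33 pos [0.66326 0.23735 0.01597] sd [0.01 0.02 0.  ] F [-2.178  0.349  2.247  0.016  0.893 -0.041] sd [0.33 0.5  0.41 0.03 0.06 0.03]
```

```bash

python3 -m creep '[[0,0,-0.1,0,20],[0,0,-0.25,0,20],[0,0,-0.4,0,20],[0,0,-0.55,0,20],[0,0,-0.7,0,20],[0,0,-0.85,0,20],[0,0,-0.9,0,20],[0,0,-0.9,0,20]]'
python3 rd.py 4 w4.png
python3 w.py 0.5105 0.1112 0.09 -88.6
```

```text
clock: 20.0
tool_pos: [0.6641, 0.2377, 0.1074]
orientation: [-179.9, 0.1, -88.5]
force: [-0.3, 0.6, -3.7]
opening: 0.0323
t 20.2 pos [0.66285 0.23715 0.10494] sd [0.31 0.19 0.65] F [ 0.469  0.147 -3.896  0.014  0.113 -0.005] sd [0.55 0.16 0.44 0.01 0.03 0.03]
units [1.219 1.552 0.147] turn 0.0002 t 20.2
```

View pics/w4.png

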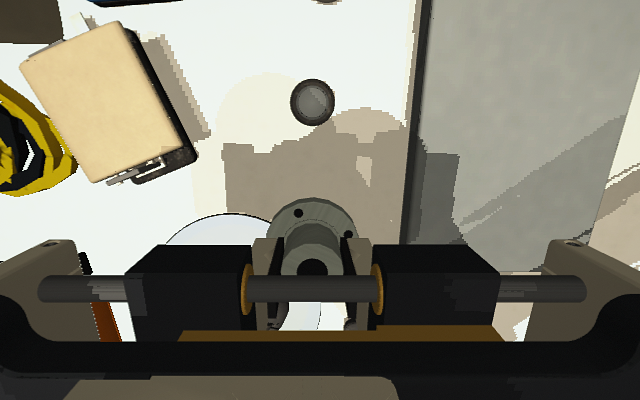

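Part held upright, weight about 3.9 N. Next I carry it over the plate.

```bash

python3 -m creep '[[0.06,0.12,0,0,20],[0.16,0.25,0,0,20],[0.3,0.4,0,0,20],[0.42,0.55,0,0,20],[0.55,0.7,0,0,20],[0.65,0.83,0,0,20],[0.73,0.95,0,0,20],[0.8,1,0,0,20]]'
python3 -m creep '[[0.1,0.12,0.03,0,20],[0.2,0.25,0.07,0,20],[0.3,0.38,0.1,0,20],[0.38,0.48,0.13,0,20],[0.42,0.54,0.16,0,20],[0.42,0.55,0.2,0,20],[0.42,0.55,0.22,0,20],[0.42,0.55,0.22,0,20]]'
python3 rd.py 4
python3 w.py 0.511 0.1114 0.0594 -88.6
```

```text
clock: 20.87
tool_pos: [0.5635, 0.1537, 0.1049]
orientation: [179.9, -0.0, -88.6]
force: [-0.1, -0.1, -4.9]
opening: 0.0323
clock: 21.53
tool_pos: [0.5121, 0.1118, 0.0833]
orientation: [180.0, -0.0, -88.5]
force: [0.0, -0.5, -3.7]
opening: 0.0323
t 21.73 pos [0.51221 0.11194 0.08366] sd [0.07 0.04 0.1 ] F [ 6.300e-02  1.510e-01 -3.692e+00  4.000e-02  9.900e-02  3.000e-03] sd [0.32 0.54 0.24 0.03 0.01 0.03]
units [0.005 0.011 0.244] turn 0.0005 t 21.7333
```

```bash

python3 -m creep '[[0.005,0.01,0.04,0,20],[0.005,0.01,0.09,0,20],[0.005,0.01,0.14,0,20],[0.005,0.01,0.18,0,20],[0.005,0.01,0.21,0,20],[0.005,0.01,0.225,0,20],[0.005,0.01,0.23,0,20],[0.005,0.01,0.23,0,20]]'
python3 rd.py 4
python3 -m creep '[[0,0,0.003,0,20],[0,0,0.006,0,20],[0,0,0.009,0,20],[0,0,0.012,0,20],[0,0,0.015,0,20],[0,0,0.018,0,20],[0,0,0.018,0,20],[0,0,0.018,0,20]]'
python3 rd.py 4
```

```text
clock: 22.4
tool_pos: [0.5106, 0.1109, 0.0606]
orientation: [180.0, -0.0, -88.5]
force: [-0.0, 1.0, -3.1]
opening: 0.0325
t 22.6 pos [0.51068 0.11096 0.06092] sd [0.03 0.02 0.07] F [-4.200e-02  6.200e-02 -3.455e+00  5.300e-02  1.070e-01 -3.000e-03] sd [0.57 0.3  0.35 0.03 0.02 0.03]
clock: 23.27
tool_pos: [0.5106, 0.1109, 0.0589]
orientation: [180.0, -0.0, -88.5]
force: [0.1, 0.8, -3.6]
opening: 0.0326
t 23.47 pos [0.51055 0.11091 0.05897] sd [0.01 0.01 0.02] F [-0.096  0.096 -3.307  0.007  0.108 -0.009] sd [0.71 0.69 0.35 0.02 0.02 0.02]
```

```bash

python3 -m creep '[[-0.004,0,0.002,0,20],[-0.004,0,0.004,0,20],[-0.004,0,0.006,0,20],[-0.004,0,0.008,0,20],[-0.004,0,0.008,0,20],[-0.004,0,0.008,0,20],[-0.004,0,0.008,0,20],[-0.004,0,0.008,0,20]]'
python3 rd.py 4
```

```text
clock: 24.13
tool_pos: [0.5105, 0.1113, 0.0582]
orientation: [180.0, -0.0, -88.5]
force: [0.8, 0.4, -3.2]
opening: 0.0325
t 24.33 pos [0.51054 0.1113  0.05817] sd [0.01 0.02 0.01] F [ 0.22   0.408 -4.013  0.038  0.074 -0.019] sd [0.04 0.23 0.34 0.02 0.02 0.03]
```

```bash

python3 -m creep '[[0,0,0.002,0,20],[0,0,0.004,0,20],[0,0,0.006,0,20],[0,0,0.006,0,20],[0,0,0.006,0,20],[0,0,0.006,0,20],[0,0,0.006,0,20],[0,0,0.006,0,20]]'
python3 rd.py 4
python3 -m creep '[[0,0,0.002,0,20],[0,0,0.004,0,20],[0,0,0.006,0,20],[0,0,0.006,0,20],[0,0,0.006,0,20],[0,0,0.006,0,20],[0,0,0.006,0,20],[0,0,0.006,0,20]]'
python3 rd.py 4
```

```text
clock: 25.0
tool_pos: [0.5106, 0.1113, 0.0576]
orientation: [-180.0, -0.0, -88.5]
force: [-1.0, 0.1, -2.2]
opening: 0.0328
t 25.2 pos [0.51058 0.11133 0.05762] sd [0.   0.01 0.01] F [-1.05  -0.033 -1.302  0.044  0.335 -0.003] sd [0.53 0.33 0.19 0.02 0.02 0.01]
clock: 25.87
tool_pos: [0.5106, 0.1113, 0.0571]
orientation: [-180.0, 0.0, -88.5]
force: [-2.1, -0.1, 2.8]
opening: 0.0322
t 26.07 pos [0.5106  0.11133 0.05705] sd [0.01 0.01 0.02] F [-1.473 -0.218  3.075 -0.05   0.786  0.012] sd [0.33 0.23 0.36 0.02 0.01 0.03]
```

The plate takes the load firmly (about 7600 N/m). Release and withdraw.

```bash

python3 -m creep '[[0,0,-0.004,0,20],[0,0,-0.004,0,36],[0,0,-0.004,0,42],[0,0,-0.004,0,50],[0,0,-0.004,0,60],[0,0,-0.004,0,60],[0,0,-0.004,0,60],[0,0,-0.004,0,60]]'
python3 rd.py 3
python3 -m creep '[[0,0,-0.05,0,60],[0,0,-0.1,0,60],[0,0,-0.2,0,60],[0,0,-0.35,0,60],[0,0,-0.5,0,60],[0,0,-0.7,0,60],[0,0,-0.9,0,60],[0,0,-1,0,60]]'
python3 -m creep '[[0,0.1,-0.1,0,60],[0,0.2,-0.2,0,60],[0,0.3,-0.3,0,60],[0,0.4,-0.4,0,60],[0,0.4,-0.5,0,60],[0,0.4,-0.6,0,60],[0,0.4,-0.6,0,60],[0,0.4,-0.6,0,60]]'
python3 - <<'E'
from plant import snapshot
import cv2,numpy as np
for n in ["scene","top","wrist"]:
    s=snapshot(n); cv2.imwrite(f"pics/{n}5.png",s["img"]); np.save(f"pics/{n}5.npy",s,allow_pickle=True)
E
```

```text
clock: 26.73
tool_pos: [0.5106, 0.1113, 0.0573]
orientation: [-180.0, 0.0, -88.5]
force: [-0.8, -0.3, -0.5]
opening: 0.0596
t 26.88 pos [0.51057 0.11132 0.05737] sd [0.01 0.01 0.01] F [ 0.504  0.467 -0.4   -0.001  0.114  0.008] sd [0.25 0.41 0.05 0.01 0.04 0.02]
clock: 27.55
tool_pos: [0.5117, 0.1118, 0.1608]
orientation: [-179.8, 0.1, -88.5]
force: [1.1, 0.0, 0.3]
opening: 0.0598
clock: 28.22
tool_pos: [0.4712, 0.1106, 0.2178]
orientation: [-179.9, 0.0, -88.5]
force: [-0.4, -0.5, -0.6]
opening: 0.0598
```

View pics/scene5.png

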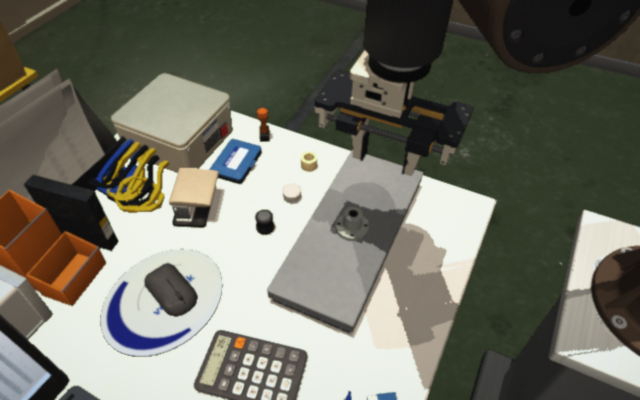

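View pics/wrist5.png

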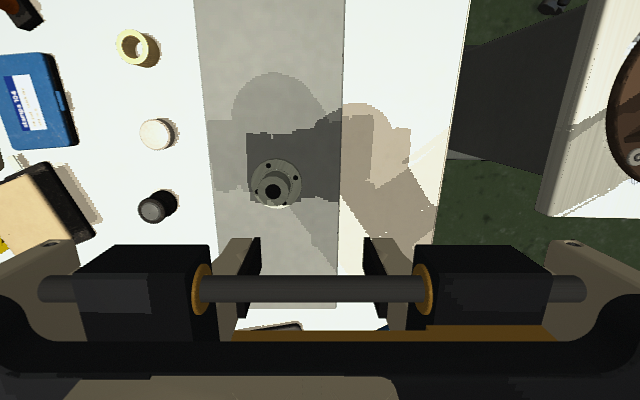

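```bash
python3 - <<'E'
from h import *
a=np.load("pics/scene0.npy",allow_pickle=True).item(); b=np.load("pics/scene5.npy",allow_pickle=True).item()
G=lambda s:cv2.cvtColor(s["img"],cv2.COLOR_BGR2GRAY).astype(np.float32)
A,B=G(a),G(b)
for n,(x0,x1,y0,y1) in dict(near=(262,330,272,318),near2=(300,362,290,335),static_calc=(195,305,330,395),loupe=(248,280,202,240),knob=(278,305,180,206),bush=(296,322,147,174)).items():
    f=lambda I:I[y0:y1,x0:x1].copy()
    w=cv2.createHanningWindow((x1-x0,y1-y0),cv2.CV_32F)
    print(n,cv2.phaseCorrelate(f(A),f(B),w), np.abs(f(A)-f(B)).mean())
p=np.array([.507,.283,.042]);print("px per +z mm", proj(a,p+[0,0,.001])-proj(a,p))
s=np.hstack([cv2.resize(i["img"][265:340,260:365],None,fx=3.7,fy=5,interpolation=cv2.INTER_CUBIC) for i in (a,b)]);cv2.imwrite("pics/cmp.png",s)
# edge columns: top-face to rim boundary, subpixel along columns
for x in range(285,345,8):
    r=[]
    for I in (A,B):
        c=I[285:335,x-2:x+3].mean(1); g=np.gradient(c)
        k=np.argmin(g); k=np.clip(k,1,48); d=(g[k-1]-g[k+1])/(2*(g[k-1]-2*g[k]+g[k+1])); 
        m=np.argmax(g); m=np.clip(m,1,48);e=(g[m-1]-g[m+1])/(2*(g[m-1]-2*g[m]+g[m+1])); r+= [285+k+d,285+m+e]
    print(x,np.round(r,2),"face",round(r[2]-r[0],2),"rim",round(r[3]-r[1],2))
E
```

```text
near ((0.16400003459148138, 0.11218318705937946), 0.8949599837263426) 0.87819695
near2 ((0.037923975291661804, 0.5134133166788324), 0.9413804719845454) 0.9609319
static_calc ((0.04270140146120838, -0.01915086713021452), 0.9888551416220488) 0.45062938
loupe ((-0.07336966291870795, 0.08579095991554553), 0.9535659790039063) 0.2944079
knob ((0.5291336698246898, 0.4913374097329122), 1.0168820559079101) 0.25783476
bush ((0.5334943376571442, 0.6026610734968951), 0.9639401063016413) 0.23646724
px per +z mm [-0.00132868 -0.32642538]
285 [298.01 308.59 298.2  308.54] face 0.19 rim -0.05
293 [301.33 311.73 301.5  311.73] face 0.17 rim 0.01
301 [304.73 314.22 304.89 314.34] face 0.16 rim 0.12
309 [308.04 318.13 308.26 318.15] face 0.22 rim 0.02
317 [311.39 322.04 311.49 322.02] face 0.1 rim -0.02
325 [314.71 325.74 314.82 325.73] face 0.11 rim -0.01
333 [317.98 329.15 318.2  329.23] face 0.22 rim 0.08
341 [321.27 331.47 321.52 331.82] face 0.25 rim 0.35
```

View pics/cmp.png

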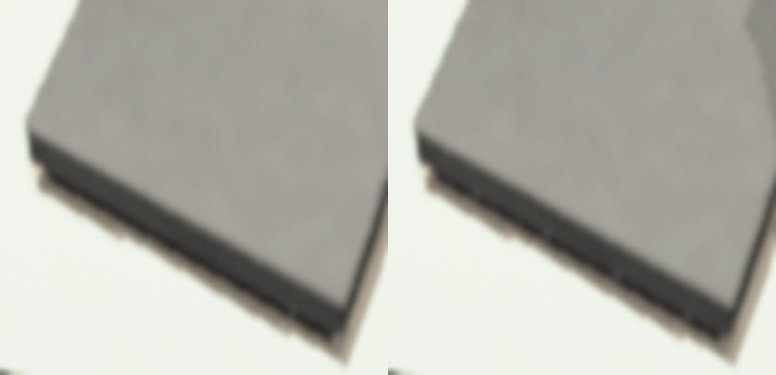

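```bash
python3 - <<'E'
from plant import ctrl,workorder
o=ctrl.get_obs();print(o["clock"],o["tool_pos"],o["force"])
print(workorder.close_job())
E
```

```text
28.3667 [0.47042499 0.1100943  0.21654442] [-0.01022517  0.70310734 -0.41572458]
the job is handed in; nothing more can be done
None
```

The flanged part is standing flange down on the plate over the crossbar, and I handed the job in at 28.4 s; no verdict was reported.

**Finding the bar:** I pressed with closed fingers at five points along the plate. Stiffness was about 3,900 N/m at world y = 0.088 and 7,150 at 0.118. It was about 2,100 at 0.148 and 2,260 at 0.076. The two soft sides put the bar at y ≈ 0.111. A confirming press there was firm: 8.4 N for about 1.2 mm of give. The largest press force I read was 8.9 N.

**Placing:** I took the part by the hub, lowered it at (0.511, 0.111), and felt the plate take the load firmly at about 7,600 N/m. The push was about 7 N at most. Then I let go and withdrew.

**Last checks:**
- **Level:** in the scene camera, the plate's near edge moved 0.18 px, about 0.5 mm. That is about what the rubber cap should give under the part, so I put the tilt at 0.003 rad or less, against the 0.012 limit.
- **Part:** it stands upright near mid-width, and the gripper is clear, about 120 mm above its top.
- **Other things:** the loupe, knob and bushing look unmoved. The image-shift check gave about 0.5 px for the knob and bushing, but their image patches are practically identical before and after, so I take that as noise.
- **Disagreement:** I measured the hub's top at 43.6 mm from the camera views, against 40 mm in the task text. The force felt on touching the plate agreed with the nominal plate height.

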